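# Load and lock the die tray carrier

### The job

Pull the red lock pin, lift the grey cover off the tray carrier, and stack every black die tray from the bench on the tray already in it, cut corners matched so that each skirt drops fully over the tray below (any order). Then put the cover back on the stack, cut corner matched and fully down, and push the lock pin from the same side through the post, the cover's tongue and the other post until its handle meets the post. Leave the other things on the bench alone.

Things in the scene. Friction and masses are not known exactly. Their poses are not given: they have to be found in the camera images.
- carrier: Tray carrier screwed to the bench. Blue base plate 170 x 92 x 10 mm (x -73 to +97, y -46 to +46 mm). Origin: on the bench under the stack's centre; z up; x along the trays, towards two aluminium posts. On the base is a black plateau shaped like a tray's top, 12 mm high, that carries tray_0. Seated trays and cover share the carrier's x, y and yaw.
- carrier_corner (a point): Point on the carrier's plateau next to its cut corner: -47, -22, 22 mm in the carrier's frame.
- carrier_posts (a point): Midway between the posts at their tops: 74, 0, 113 mm in the carrier's frame. Each post is 24 mm (x 62 to 86) by 8 mm (y 11 to 19 mm either side); the 22 mm gap takes the cover's tongue. Five 11.5 mm pin holes run along y through both posts at x = 74 mm, 37, 53, 69, 85, 101 mm above the bench: with n trays in the stack (tray_0 counted) use the one at 21 + 16 n mm.
- tray_0: Black die tray that sits in the carrier from the start, its origin 12 mm above the bench, and stays there; same shape as tray_1. Each further tray sits 16 mm higher; the cover on n trays (tray_0 counted) has its origin at 12 + 16 n mm.
- tray_1: Black die tray 110 (x) x 60 x 26 mm, 0.11 kg, may be absent; flat on the bench, any yaw. Origin: centre of underside, z up. Corner -x -y cut by 16 mm. Skirt 10 mm deep, walls 3 mm, inside 104 x 54; deck to 14 mm (grip these upright sides across the 60 mm); above it a 12 mm plateau with dies, tapering from 101 x 51 to 97 x 47 mm, that the next skirt goes over. Wrong way round it stays 10 mm high.
- tray_2: As tray_1.
- tray_3: As tray_1.
- tray_4: As tray_1.
- tray_0_corner (a point): Point on tray_0's top next to its cut corner: -47, -22, 26 mm in the tray's frame.
- tray_1_corner (a point): The same point on tray_1.
- tray_2_corner (a point): The same point on tray_2.
- tray_3_corner (a point): The same point on tray_3.
- tray_4_corner (a point): The same point on tray_4.
- cover: Light grey cover, 0.12 kg, with the trays' outline, cut corner (-x -y) and skirt; deck to 14 mm. Origin: centre of underside, z up, x towards its tongue. Grip rib on top along x, 52 mm long, 14 mm wide, 14 to 38 mm above the underside. Tongue at the +x end, 14 mm wide, x 55 to 85, 0 to 18 mm high, goes down between the posts. At first it lies on tray_0, pinned.
- cover_hole (a point): Centre of the 13 mm pin hole through the tongue along the cover's y: 74, 0, 9 mm in the cover's frame.
- cover_corner (a point): Point on the cover's deck next to its cut corner: -47, -22, 14 mm in its frame.
- lock_pin: Lock pin, 0.06 kg. Red square handle 18 x 18 x 54 mm; steel shank 8 mm thick, 52 mm long, last 8 mm tapered to 3 mm. Origin: on the axis at the shoulder; x along the shank (handle -54 to 0 mm). At first in the lowest hole, handle on the carrier's -y side, sagging a few degrees. On the bench it lies level or with the tip up to 7 degrees down. Home, the shoulder is at y = -19 mm of the carrier.
- pin_tip (a point): Tip of the lock pin, 52 mm along x from its origin.
- tape: Roll of yellow tape, 57 mm across, a bystander.
- torch: Black pen torch, 109 mm long, a bystander.
- loupe: Black standing loupe, 37 mm across, 40 mm high, a bystander.

How it is judged:
On the way, in this order (a step that is already met when the one before it is completed fails the run):
1. the lock pin is out and the cover is off the carrier (distance between pin_tip and cover_hole above 0.05 m and (horizontal distance between cover and carrier above 0.09 m or z of cover in the frame of tray_0 above 0.1 m)), for 0.2 s.
2. every tray from the bench is seated on the stack, cut corners matched (horizontal distance between each of tray_1, tray_2, tray_3, tray_4, tray_0 and carrier below 0.007 m and horizontal distance between each of tray_1_corner, tray_2_corner, tray_3_corner, tray_4_corner, tray_0_corner and carrier_corner below 0.009 m and angle between each of tray_1, tray_2, tray_3, tray_4, tray_0's own z axis and vertical below 0.05 rad and (height (world z) of tray_1 between 0.025 and 0.031 m or height (world z) of tray_1 between 0.041 and 0.047 m or height (world z) of tray_1 between 0.057 and 0.063 m or height (world z) of tray_1 between 0.073 and 0.079 m) and linear speed of each of tray_1, tray_2, tray_3, tray_4, tray_0 below 0.02 m/s and (height (world z) of tray_2 between 0.025 and 0.031 m or height (world z) of tray_2 between 0.041 and 0.047 m or height (world z) of tray_2 between 0.057 and 0.063 m or height (world z) of tray_2 between 0.073 and 0.079 m) and (height (world z) of tray_3 between 0.025 and 0.031 m or height (world z) of tray_3 between 0.041 and 0.047 m or height (world z) of tray_3 between 0.057 and 0.063 m or height (world z) of tray_3 between 0.073 and 0.079 m) and (height (world z) of tray_4 between 0.025 and 0.031 m or height (world z) of tray_4 between 0.041 and 0.047 m or height (world z) of tray_4 between 0.057 and 0.063 m or height (world z) of tray_4 between 0.073 and 0.079 m) and height (world z) of tray_0 between 0.009 and 0.015 m and (horizontal distance between cover and carrier above 0.09 m or z of cover in the frame of tray_0 above 0.1 m)), for 0.3 s.
3. the cover is seated on top of the stack (horizontal distance between each of tray_1, tray_2, tray_3, tray_4, tray_0, cover and carrier below 0.007 m and horizontal distance between each of tray_1_corner, tray_2_corner, tray_3_corner, tray_4_corner, tray_0_corner, cover_corner and carrier_corner below 0.009 m and angle between each of tray_1, tray_2, tray_3, tray_4, tray_0, cover's own z axis and vertical below 0.05 rad and (height (world z) of tray_1 between 0.025 and 0.031 m or height (world z) of tray_1 between 0.041 and 0.047 m or height (world z) of tray_1 between 0.057 and 0.063 m or height (world z) of tray_1 between 0.073 and 0.079 m) and linear speed of each of tray_1, tray_2, tray_3, tray_4, tray_0, cover below 0.02 m/s and (height (world z) of tray_2 between 0.025 and 0.031 m or height (world z) of tray_2 between 0.041 and 0.047 m or height (world z) of tray_2 between 0.057 and 0.063 m or height (world z) of tray_2 between 0.073 and 0.079 m) and (height (world z) of tray_3 between 0.025 and 0.031 m or height (world z) of tray_3 between 0.041 and 0.047 m or height (world z) of tray_3 between 0.057 and 0.063 m or height (world z) of tray_3 between 0.073 and 0.079 m) and (height (world z) of tray_4 between 0.025 and 0.031 m or height (world z) of tray_4 between 0.041 and 0.047 m or height (world z) of tray_4 between 0.057 and 0.063 m or height (world z) of tray_4 between 0.073 and 0.079 m) and height (world z) of tray_0 between 0.009 and 0.015 m and (height (world z) of cover between 0.041 and 0.047 m or height (world z) of cover between 0.057 and 0.063 m or height (world z) of cover between 0.073 and 0.079 m or height (world z) of cover between 0.089 and 0.095 m) and z of each of tray_1, tray_2, tray_3, tray_4 in the frame of cover below -0.012 m), for 0.2 s.
4. the lock pin is home through both posts and the tongue (x of lock_pin in the frame of carrier between 0.068 and 0.08 m and y of lock_pin in the frame of carrier between -0.0245 and -0.0175 m and y of pin_tip in the frame of carrier above 0.026 m and z of lock_pin in the frame of cover_hole between -0.008 and 0.008 m and z of pin_tip in the frame of cover_hole between -0.008 and 0.008 m and x of pin_tip in the frame of cover_hole between -0.008 and 0.008 m and linear speed of lock_pin below 0.02 m/s), for 0.2 s.
At the end, for the whole second after the job is handed in: Every tray present and the cover above them are seated on the carrier: centred within 7 mm, cut corners matched, level, within 3 mm of a seated height. The pin is through both posts and the tongue, its shoulder within 5 mm of the -y post. All at rest, released (all of step 3 and all of step 4); the robot touches nothing.
It fails at once if the tape roll is shifted by more than 4 cm (distance of tape from where it was at the start of the episode above 0.04 m).
It fails at once if the pen torch is shifted by more than 4 cm (distance of torch from where it was at the start of the episode above 0.04 m).
It fails at once if the loupe is shifted by more than 4 cm (distance of loupe from where it was at the start of the episode above 0.04 m).
Of tray_1, tray_2, tray_3, tray_4 only 2 to 4 are there at a start; the rules pass over those that are not, and their reading is None.
At some moment in a run one of tray_1, tray_2, tray_3, tray_4 may be knocked a few centimetres aside while the robot is not near it.
Once in a run the grip may slacken for a moment while it holds something.
It also fails if it takes over 210 s, if anything falls off the work surface, if the arm or the gripper's body presses on something with over 40 N, if the wrist force passes 120 N, or if a joint passes its speed limit or range.

### The arm

A 6-joint arm with a two-finger parallel gripper is mounted at the origin on a cart in front of the work surface, level with it; the furniture and walls round the work are solid. World frame = base frame: x ahead of the robot, y to its left, z up, the work surface at z = 0. Lengths are in m, angles in rad, forces in N, time in s.
With the tool pointing down it reaches from about 0.275 to 0.875 m from the base axis. Payload 12.5 kg.
Tool frame: the origin (TCP) lies on the centre line of the jaws, within the pads' length; the fingertips stand r.finger_overhang ahead of it and the grasp point (between the pads) lies 3 mm ahead of it (r.finger_overhang is the distance from the TCP to the fingertips, in m); z points along the fingers, y is the direction in which the jaws open and shut (so a half turn about z gives the same grasp; the last joint's range is limited). The gripper opens to 85 mm and grips with 20 to 120 N. Pads are 22 mm wide; open, the fingers measure 114 mm over their backs; the gripper's body (76 mm by 85 mm) begins 54 mm behind the grasp point. The pads swing forward as they close: fully open they stand 13 mm farther back than shut.
Start: joints at [-1.344, 0.351, 1.652, -0, 1.139, -0.085], TCP at [0.169, -0.523, 0.253] pointing down, gripper open.
Joint ranges: [-2.75, 2.75], [-0.79, 2.1], [0.01, 2.65], [-1.57, 4.71], [0.07, 3.14], [-2.87, 2.87]. Speed limits (rad/s): [2.22, 2.22, 2.79, 3.14, 3.14, 3.14].

### API

Orientations are given as a unit quaternion [x, y, z, w].
In Python, from cell import r, optics gives the robot as it stands. The module is installed in compiled form; this text tells all that it offers. Calls block until the motion is done:
- r.move_to(position, orientation): joint-space move of the TCP to a pose.
- r.move_linear(position, rot=None, vel=0.15): straight line of the TCP; rot=None keeps the orientation; vel is the mean speed in m/s.
- r.set_joints(angles): joint-space move.
- r.set_gripper(opening, squeeze=None): opening from 0.0 (shut) to 1.0 (fully open); squeeze is the grip in N (None keeps the last); returns when the fingers have stopped.
- r.sleep(seconds).
- r.inverse_kinematics(position, orientation): joint angles nearest the present ones, or None.
- optics.get_image(name): name is "scene" or "top" or "wrist"; returns a dict with "pixels" (420x560x3 uint8, red, green, blue), "depth" (420x560 float32, m along the optical axis (not along the pixel's ray), 0 where there is no reading), "fx", "fy", "cx", "cy" (pixels), "D" ([k1, k2, p1, p2, k3] as OpenCV has them; the pictures are not rectified), "camera_from_world" (4x4, takes a point from world to camera coordinates); the wrist camera has in their place "mount" (4x4, takes a point from camera to tool coordinates, whose origin is the TCP and whose axes are the flange's). Camera axes: x right, y down, z forward; pixel columns grow to the right and rows downward; lengths in m; the calibration is good to about 2 mm. A picture is of the moment at which its call begins: read the wrist's pose just before it.
A pose or a line that the arm cannot do raises r.PlanningError and nothing moves.
- r.hand_in(): hands the job in, once; it reports no verdict.
Readings, each from a call of its own:
- r.current_t(): time.
- r.current_q(): joint angles.
- r.current_qvel(): joint speeds.
- r.current_effort(): joint torques, N m.
- r.current_tool_pos(): TCP position.
- r.current_ee_rot(): TCP orientation.
- r.current_contact_force(): force on the tool from outside, world axes, zero at the start.
- r.current_torque(): the same for the moment, N m.
- r.current_opening(): opening from 0.0 (shut) to 1.0 (fully open).
Only numpy, scipy, OpenCV 4.12 (cv2) and the standard library are available. Lean on these libraries where they do the work, as an engineer would, in place of code of your own. Each camera call takes 0.05 s, during which the arm holds its last target.

## Working session

There is one attempt and no reset: what is moved stays moved. The work goes in short steps, each a Python script; the robot and the scene stay as the last script left them, time stands still between calls to the robot, and variables do not carry over. Pictures are saved under pics/ and viewed, and the job is handed in when it is done.

```bash
ls; mkdir -p pics; python3 - <<'E'
from cell import r, optics
import cv2,numpy as np
print(r.current_t(), r.current_tool_pos(), r.current_ee_rot(), r.finger_overhang)
for n in ["scene","top","wrist"]:
    im=optics.get_image(n)
    cv2.imwrite(f"pics/{n}0.png",im["pixels"][:,:,::-1])
    print(n,{k:(np.round(v,4).tolist() if not np.isscalar(v) else v) for k,v in im.items() if k not in("pixels","depth")})
E
```

```text
pics
0.0 [ 0.16868424 -0.52316504  0.25274364] [ 9.87876140e-01  1.55242896e-01 -1.73461187e-05 -6.12290112e-04] 0.022
scene {'fx': 401.56201821389976, 'fy': 401.56201821389976, 'cx': 279.2230569854283, 'cy': 210.88453676778144, 'D': [-0.0601, 0.0, 0.0, 0.0, 0.0], 'camera_from_world': [[-0.8018, -0.5973, 0.0164, 0.4642], [-0.4697, 0.613, -0.6353, 0.3316], [0.3694, -0.5171, -0.7721, 1.0011], [0.0, 0.0, 0.0, 1.0]]}
top {'fx': 396.31732626524155, 'fy': 396.31732626524155, 'cx': 271.97816764984475, 'cy': 203.09321220309786, 'D': [0.0188, 0.0, 0.0, 0.0, 0.0], 'camera_from_world': [[-0.0444, -0.999, -0.0042, 0.0167], [-0.9746, 0.0443, -0.2196, 0.5892], [0.2196, -0.0056, -0.9756, 0.883], [0.0, 0.0, 0.0, 1.0]]}
wrist {'fx': 326.51650469975493, 'fy': 326.51650469975493, 'cx': 283.0570258233064, 'cy': 210.75134086480534, 'D': [-0.03, 0.0, 0.0, 0.0, 0.0], 'mount': [[-0.0012, -0.9604, -0.2785, 0.0709], [1.0, -0.0012, 0.0, 0.0001], [-0.0003, -0.2785, 0.9604, -0.1207], [0.0, 0.0, 0.0, 1.0]]}
```

View pics/scene0.png

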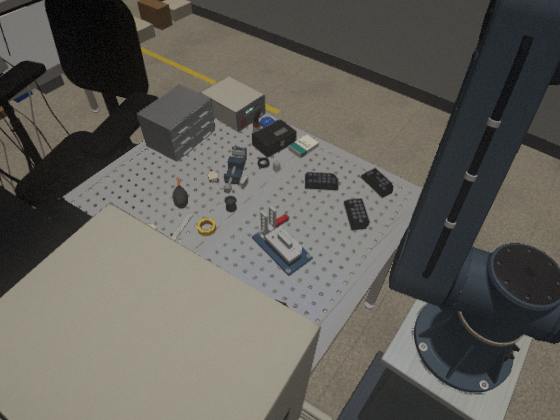

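View pics/top0.png

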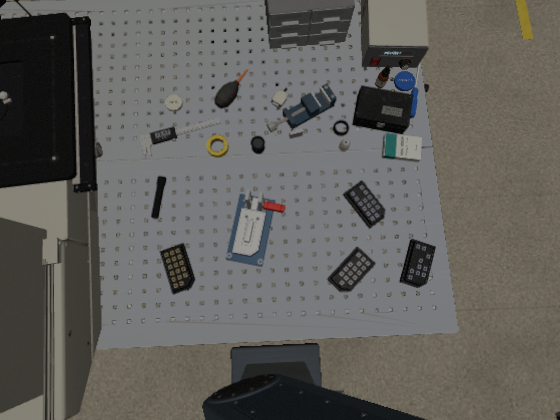

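View pics/wrist0.png

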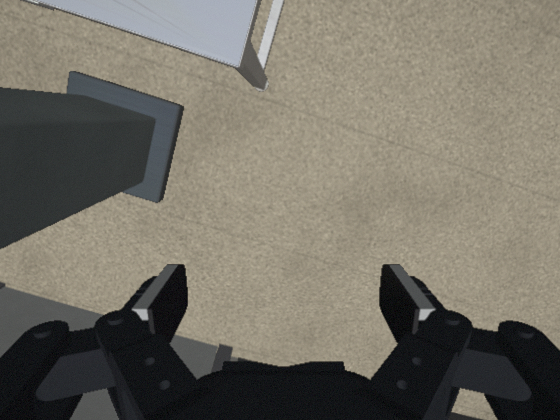

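```bash
cat > h.py <<'E'
from cell import r, optics
import cv2,numpy as np
from scipy.spatial.transform import Rotation as R
def K(im): return np.array([[im["fx"],0,im["cx"]],[0,im["fy"],im["cy"]],[0,0,1.]])
def T_tool():
    T=np.eye(4); T[:3,:3]=R.from_quat(r.current_ee_rot()).as_matrix(); T[:3,3]=r.current_tool_pos(); return T
def snap(name,save=None):
    T=T_tool(); im=optics.get_image(name)
    im["wfc"]= T@im["mount"] if name=="wrist" else np.linalg.inv(im["camera_from_world"])
    im["D"]=np.array(im["D"],float)
    if save: cv2.imwrite(f"pics/{save}.png",im["pixels"][:,:,::-1])
    return im
def rays(im,uv):
    p=cv2.undistortPoints(np.array(uv,float).reshape(-1,1,2),K(im),im["D"]).reshape(-1,2)
    return np.c_[p,np.ones(len(p))]
def onplane(im,uv,z):
    d=rays(im,uv)@im["wfc"][:3,:3].T; c=im["wfc"][:3,3]
    return c+d*((z-c[2])/d[:,2])[:,None]
def proj(im,P):
    cw=np.linalg.inv(im["wfc"]); rv=cv2.Rodrigues(cw[:3,:3])[0]
    return cv2.projectPoints(np.array(P,float).reshape(-1,1,3),rv,cw[:3,3],K(im),im["D"])[0].reshape(-1,2)
def cloud(im):
    h,w=im["depth"].shape; v,u=np.mgrid[:h,:w]
    d=rays(im,np.c_[u.ravel(),v.ravel()])*im["depth"].reshape(-1,1)
    return (d@im["wfc"][:3,:3].T+im["wfc"][:3,3]).reshape(h,w,3)
def down(yaw):
    """tool pointing down; tool x axis at world angle yaw"""
    return (R.from_euler('z',yaw)*R.from_euler('x',np.pi)).as_quat()
E
python3 - <<'E'
from h import *
im=snap("top"); c=cloud(im)
for n,(u,v) in dict(t1=(177,268),t2=(365,203),t3=(352,270),t4=(418,263),cov=(250,228),post=(255,200),handle=(275,208),torch=(158,197),tape=(217,146),loupe=(258,145),bench=(300,300),b2=(120,300),b3=(400,180)).items():
    print(n,c[v,u].round(4), onplane(im,[(u,v)],0.02).round(3))
q=r.current_ee_rot(); print(R.from_quat(q).as_matrix().round(3))
b=c[290:330,220:320]; print(b[...,2].mean(),b[...,2].std())
E
```

```text
t1 [0.4488 0.2256 0.025 ] [[0.449 0.227 0.02 ]]
t2 [ 0.5878 -0.2412  0.0267] [[ 0.589 -0.243  0.02 ]]
t3 [ 0.4253 -0.195   0.0231] [[ 0.425 -0.196  0.02 ]]
t4 [ 0.4351 -0.3552  0.0226] [[ 0.435 -0.356  0.02 ]]
cov [0.5313 0.0447 0.0671] [[0.539 0.047 0.02 ]]
post [0.6031 0.0313 0.0472] [[0.61  0.032 0.02 ]]
handle [ 0.5817 -0.0167  0.0434] [[ 0.587 -0.017  0.02 ]]
torch [0.6287 0.2765 0.0188] [[0.628 0.276 0.02 ]]
tape [0.7648 0.1282 0.002 ] [[0.758 0.126 0.02 ]]
loupe [0.7497 0.019  0.0354] [[0.756 0.019 0.02 ]]
bench [ 0.3604 -0.0672  0.0018] [[ 0.361 -0.066  0.02 ]]
b2 [3.803e-01 3.686e-01 1.000e-04] [[0.38  0.361 0.02 ]]
b3 [ 0.65   -0.3434  0.0012] [[ 0.645 -0.337  0.02 ]]
[[ 0.952  0.307 -0.   ]
 [ 0.307 -0.952  0.001]
 [ 0.    -0.001 -1.   ]]
-0.006320821762524769 0.12196313932710183
```

```bash
python3 - <<'E'
from h import *
yc=-0.19
for yaw in (yc,yc+np.pi,yc+np.pi/2,yc-np.pi/2):
    for z in (.05,.2):
        q=r.inverse_kinematics([.53,.045,z],down(yaw)); print(yaw,z,None if q is None else np.round(q,2))
E
```

```text
-0.19 0.05 [-0.    0.62  1.83 -0.    0.69  1.76]
-0.19 0.2 [-0.    0.38  1.75 -0.    1.01  1.76]
2.951592653589793 0.05 [-0.    0.62  1.83  0.    0.69 -1.38]
2.951592653589793 0.2 [-0.    0.38  1.75  0.    1.01 -1.38]
1.3807963267948966 0.05 [-0.    0.62  1.83 -0.    0.69  0.19]
1.3807963267948966 0.2 [-0.    0.38  1.75 -0.    1.01  0.19]
-1.7607963267948965 0.05 None
-1.7607963267948965 0.2 None
```

```bash
python3 - <<'E'
from h import *
r.move_to([.53,.045,.27],down(-0.19))
im=snap("wrist","w1"); print(r.current_t(),r.current_q())
c=cloud(im); 
E
```

```text
2.6417 [-3.89194005e-03  3.00606099e-01  1.67874600e+00 -9.18716072e-05
  1.16227604e+00  1.75764337e+00]
```

View pics/w1.png

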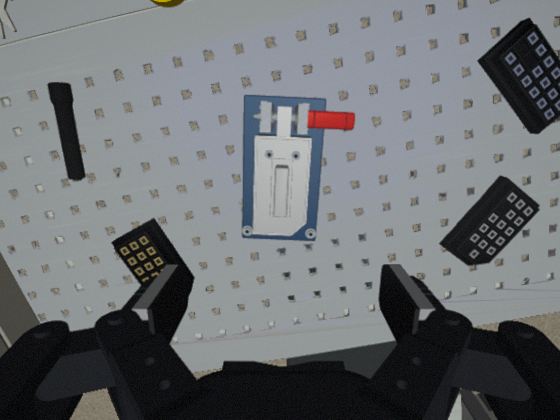

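```bash
cat >> h.py <<'E'
from scipy.optimize import minimize
def outline(hx,hy,c): return np.array([[-hx+c,-hy],[hx,-hy],[hx,hy],[-hx,hy],[-hx,-hy+c]])
def tray_pts(zb,z0=0.0):
    o=outline(.055,.03,.016)
    P=[np.c_[o,np.full(5,z0+zb)],np.c_[o,np.full(5,z0+.014)],np.c_[outline(.0485,.0235,.013),np.full(5,z0+.026)]]
    return np.vstack(P)
def cover_pts(z0): return np.c_[outline(.055,.03,.016),np.full(5,z0+.014)]
def place(P,p):
    c,s=np.cos(p[2]),np.sin(p[2]); return np.c_[p[0]+c*P[:,0]-s*P[:,1],p[1]+s*P[:,0]+c*P[:,1],P[:,2]]
def fit(im,mask,P,p0s):
    """silhouette IoU fit of (x,y,yaw)"""
    S=4; ys,xs=np.nonzero(mask); u0,v0,u1,v1=xs.min()-8,ys.min()-8,xs.max()+9,ys.max()+9
    u0=max(u0,0);v0=max(v0,0)
    m=cv2.resize(mask[v0:v1,u0:u1].astype(np.float32),None,fx=S,fy=S,interpolation=cv2.INTER_NEAREST)
    def ren(p):
        uv=(proj(im,place(P,p))-[u0,v0]+.5)*S-.5
        h=cv2.convexHull(uv.astype(np.float32)); a=np.zeros(m.shape,np.uint8)
        cv2.fillConvexPoly(a,np.round(h*16).astype(np.int32),1,shift=4); return a
    def f(p):
        a=ren(p); return 1-np.minimum(a,m).sum()/np.maximum(a,m).sum()
    best=None
    for p0 in p0s:
        p0=np.array(p0,float)
        for st in (1,.3):
            sx=np.vstack([p0]+[p0+st*np.array(d) for d in ([.006,0,0],[0,.006,0],[0,0,.08])])
            o=minimize(f,p0,method='Nelder-Mead',options=dict(initial_simplex=sx,xatol=1e-5,fatol=1e-5,maxiter=200)); p0=o.x
        if best is None or o.fun<best.fun: best=o
    return best.x,best.fun
def biggest(mask,near=None,im=None):
    n,l,s,c=cv2.connectedComponentsWithStats(mask.astype(np.uint8))
    if near is not None:
        uv=proj(im,[near])[0]; k=1+np.argmin([np.hypot(*(c[i]-uv)) if s[i,4]>300 else 1e9 for i in range(1,n)])
    else: k=1+np.argmax(s[1:,4])
    return l==k
def overlay(im,P,p,save):
    a=im["pixels"][:,:,::-1].copy()
    uv=proj(im,place(P,p)); 
    for i in range(0,len(uv),5): cv2.polylines(a,[np.round(uv[i:i+5]).astype(np.int32)],True,(0,0,255),1)
    cv2.imwrite(f"pics/{save}.png",a)
E
python3 - <<'E'
from h import *
r.move_to([.528,.046,.24],down(-0.19))
im=snap("wrist"); c=cloud(im); print(r.current_t())
px=im["pixels"].astype(int)
m=(c[...,2]>.036)&(c[...,2]<.075)&(px.min(2)>110)&(np.hypot(c[...,0]-.53,c[...,1]-.046)<.1)
m=cv2.morphologyEx(m.astype(np.uint8),cv2.MORPH_OPEN,np.ones((27,27)))>0
m=biggest(m); 
P=cover_pts(.028); p,e=fit(im,m,P,[[.53,.046,-.19],[.52,.046,-.25]]); print(p,e)
print("deck z",np.median(c[...,2][m]))
overlay(im,P,p,"w2")
a=np.zeros((420,560,3),np.uint8);a[m]=255;cv2.imwrite("pics/w2m.png",a)
# posts & handle
ca,sa=np.cos(p[2]),np.sin(p[2]); d=c[...,:2]-p[:2]; X=d@[ca,sa]; Y=d@[-sa,ca]
red=(px[...,0]>120)&(px[...,1]<60)&(c[...,2]>.02)
print("handle X",np.percentile(X[red],[2,50,98]),"Y",np.percentile(Y[red],[1,50,99]),"z",np.percentile(c[...,2][red],[5,50,95]))
for lo,hi in((-.075,-.055),(-.055,-.04),(-.04,-.02)):
    k=red&(Y>lo)&(Y<hi)&(abs(X-np.median(X[red]))<.006); print(lo,np.percentile(c[...,2][k],[50,95]))
pt=(c[...,2]>.108)&(c[...,2]<.118)&(abs(X-.074)<.03)&(abs(Y)<.03)
for k in(pt&(Y>0),pt&(Y<0)): print("post",k.sum(),X[k].min(),X[k].max(),Y[k].min(),Y[k].max(),np.median(c[...,2][k]))
E
```

```text
2.9417Traceback (most recent call last):
  File "<stdin>", line 7, in <module>
  File "h.py", line 61, in biggest
    else: k=1+np.argmax(s[1:,4])
              ~~~~~~~~~^^^^^^^^^
    return _wrapfunc(a, 'argmax', axis=axis, out=out, **kwds)
    return bound(*args, **kwds)
ValueError: attempt to get argmax of an empty sequence
```

```bash
cat > s1.py <<'E'
from h import *
im=snap("wrist"); c=cloud(im); print(r.current_t())
px=im["pixels"].astype(int)
np.set_printoptions(suppress=True,precision=4)
u,v=proj(im,[[.53,.046,.042]])[0]; print(u,v, c[int(v),int(u)], px[int(v),int(u)-15], c[int(v),int(u)-15])
m=(c[...,2]>.036)&(c[...,2]<.075)&(px.min(2)>90)&(np.hypot(c[...,0]-.53,c[...,1]-.046)<.1)
print(m.sum())
m=cv2.morphologyEx(m.astype(np.uint8),cv2.MORPH_CLOSE,np.ones((5,5)))
m=cv2.morphologyEx(m,cv2.MORPH_OPEN,np.ones((27,27)))>0
print(m.sum())
m=biggest(m); 
P=cover_pts(.028); p,e=fit(im,m,P,[[.53,.046,-.19],[.52,.046,-.25]]); print(p,e)
print("deck z",np.median(c[...,2][m]))
overlay(im,P,p,"w2")
a=np.zeros((420,560,3),np.uint8);a[m]=255;cv2.imwrite("pics/w2m.png",a)
# posts & handle
ca,sa=np.cos(p[2]),np.sin(p[2]); d=c[...,:2]-p[:2]; X=d@[ca,sa]; Y=d@[-sa,ca]
red=(px[...,0]>120)&(px[...,1]<60)&(c[...,2]>.02)
print("handle X",np.percentile(X[red],[2,50,98]),"Y",np.percentile(Y[red],[1,50,99]),"z",np.percentile(c[...,2][red],[5,50,95]))
for lo,hi in((-.075,-.055),(-.055,-.04),(-.04,-.02)):
    k=red&(Y>lo)&(Y<hi)&(abs(X-np.median(X[red]))<.006); print(lo,np.percentile(c[...,2][k],[50,95]))
pt=(c[...,2]>.108)&(c[...,2]<.118)&(abs(X-.074)<.03)&(abs(Y)<.03)
for k in(pt&(Y>0),pt&(Y<0)): print("post",k.sum(),X[k].min(),X[k].max(),Y[k].min(),Y[k].max(),np.median(c[...,2][k]))
E
python3 s1.py
```

```text
2.9917
282.297066640824 187.95818586455673 [0.5361 0.045  0.0663] [174 178 178] [0.5338 0.0608 0.0418]
6907
6266
[ 0.5271  0.0472 -0.2261] 0.023097872734069824
deck z 0.04210567407439453
handle X [0.0651 0.0729 0.0808] Y [-0.0729 -0.0492 -0.0266] z [0.0383 0.0409 0.0434]
-0.075 [0.0397 0.0411]
-0.055 [0.0413 0.0426]
-0.04 [0.0426 0.0441]
post 380 0.06177072078982461 0.08516378476247845 0.010108612930254567 0.01815763363711598 0.11305122378302968
post 356 0.0614104746324528 0.08484523480311196 -0.019387054896532512 -0.011392402192172735 0.11309005973167341
```

View pics/w2.png

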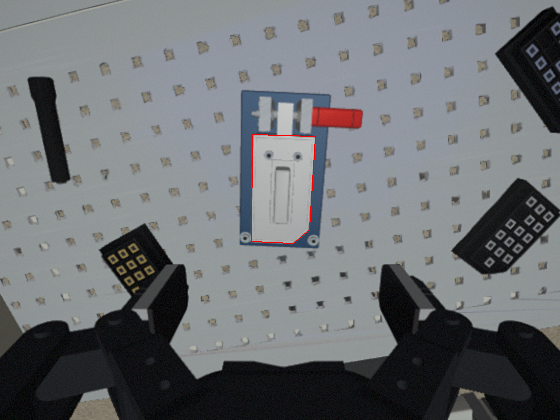

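```bash
cat >> h.py <<'E'
np.set_printoptions(suppress=True,precision=4)
C=np.array([.5271,.0472,-.2261])
def cw(X,Y,z,C=C):
    c,s=np.cos(C[2]),np.sin(C[2]); return np.array([C[0]+c*X-s*Y,C[1]+s*X+c*Y,z])
def tilt(yaw,a):
    """down(yaw), then tool rotated about its own y so z leans toward +x by a"""
    return (R.from_quat(down(yaw))*R.from_euler('y',a)).as_quat()
def zdir(q): return R.from_quat(q).as_matrix()[:,2]
E
python3 - <<'E'
from h import *
q=tilt(C[2]+np.pi/2,np.radians(30)); print(zdir(q), R.from_quat(q).as_matrix()[:,0])
g=cw(.0735,-.053,.038); tcp=g-.003*zdir(q)
r.move_to(tcp+[0,0,.1],q)
im=snap("wrist","w3")
print(r.current_t(), r.current_q())
r.move_linear(tcp,vel=.1)
print(r.current_contact_force())
snap("scene","s3"); snap("top","t3")
E
```

```text
[ 0.1121  0.4873 -0.866 ] [0.1941 0.844  0.5   ]
4.975 [-0.3269  0.5816  1.6939  0.623   1.0206 -0.4756]
[0.6848 0.5605 0.704 ]
```

View pics/w3.png

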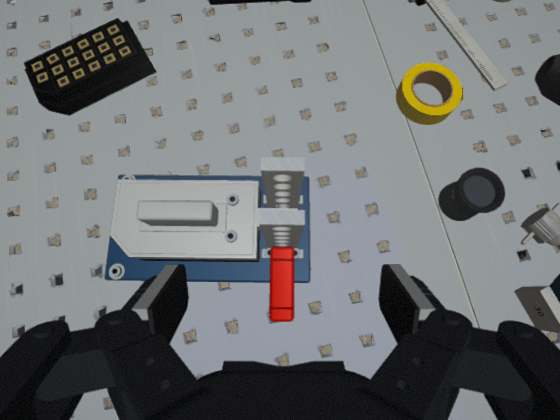

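View pics/s3.png

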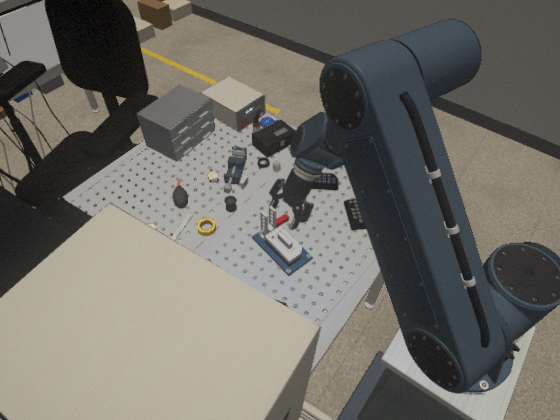

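```bash
python3 - <<'E'
from h import *
p0=r.current_tool_pos()
r.set_gripper(0.0,50); print("open",r.current_opening(), r.current_contact_force(), r.current_torque())
yv=cw(0,1,0)-cw(0,0,0)
snap("wrist","w4")
for d in (.02,.05,.08,.115):
    r.move_linear(p0-yv*d,vel=.05); print(d,r.current_contact_force(),r.current_opening())
r.move_linear(p0-yv*.115+[0,0,.06],vel=.1)
snap("wrist","w5"); print(r.current_t())
E
```

```text
open 0.19560866949338612 [ 0.3465 -0.9379  0.5178] [-0.2136  0.0526  0.035 ]
0.02 [-0.6381  0.5613 -0.8201] 0.19830999668059648
0.05 [-0.4288 -0.5903 -1.2155] 0.19342982781754972
0.08 [-0.1726  0.7066 -0.9175] 0.19907582949216052
0.115 [-0.8922  0.2397 -1.228 ] 0.19595867752588805
10.6
```

View pics/w5.png

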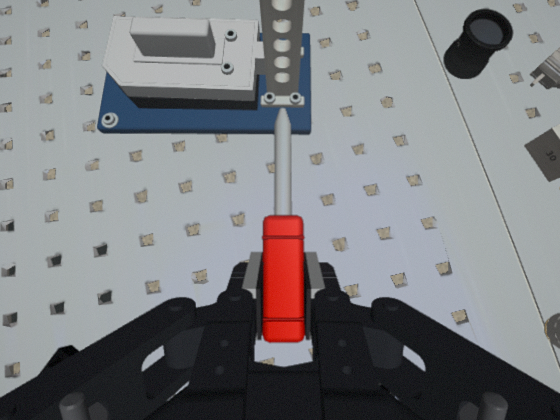

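```bash
python3 - <<'E'
from h import *
p=np.array(r.current_tool_pos()); q=r.current_ee_rot()
g=cw(.0735,-.053,.038)-.003*zdir(q)
t=g+(cw(.145,-.110,0)-cw(.0735,-.053,0))
t[2]=p[2]; r.move_linear(t,vel=.15)
r.move_linear([t[0],t[1],g[2]-.018],vel=.08)
z=g[2]-.018
f0=np.array(r.current_contact_force())
for i in range(12):
    z-=.001; r.move_linear([t[0],t[1],z],vel=.02); f=np.array(r.current_contact_force())-f0
    if f[2]>3: break
print(z-g[2],f)
r.set_gripper(.5); 
r.move_linear([t[0],t[1],z]-.1*zdir(q),vel=.15)
snap("wrist","w6"); print(r.current_t())
E
```

```text
-0.019 [-3.4724 -1.8552  6.9955]
13.9667
```

View pics/w6.png

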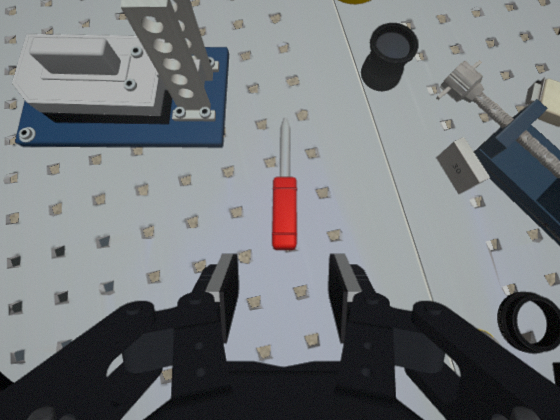

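```bash
python3 - <<'E'
from h import *
q=down(C[2]+np.pi)
r.move_linear(np.array(r.current_tool_pos())+[0,0,.08],vel=.3)
r.move_to(cw(0,0,.18),q); r.set_gripper(.7)
r.move_linear(cw(0,0,.068),vel=.12); print(r.current_contact_force())
r.set_gripper(0,60); print(r.current_opening(),r.current_contact_force())
for z in (.08,.1,.13,.165):
    r.move_linear(cw(0,0,z),vel=.06); print(z,r.current_contact_force(),r.current_opening())
snap("wrist","w7"); snap("scene","s7"); print(r.current_t())
E
```

```text
[0.2254 0.0212 0.1249]
0.149982183419099 [-0.4261 -0.5276  5.1675]
0.08 [-0.3911  0.2824 -1.9809] 0.1503883116777602
0.1 [-0.0524  0.2075 -2.1469] 0.14947994957984437
0.13 [-0.298   0.366  -1.2771] 0.15165071218713533
0.165 [ 0.3262  0.7428 -1.3598] 0.14742095916555878
19.4417
```

View pics/w7.png

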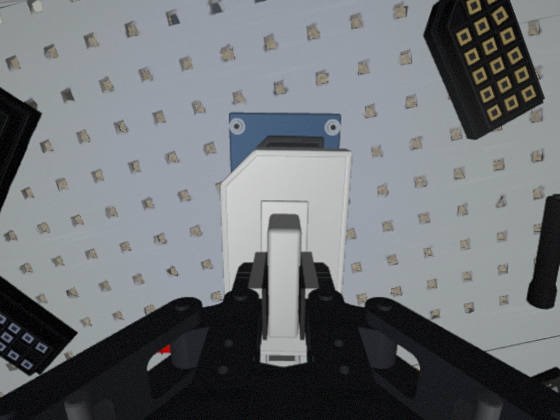

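```bash
python3 - <<'E'
from h import *
r.move_linear(cw(0,0,.185),vel=.15)
r.move_linear(cw(.03,.135,.185),vel=.15)
r.move_linear(cw(.03,.135,.055),vel=.12)
f0=np.array(r.current_contact_force()); z=.046
r.move_linear(cw(.03,.135,z),vel=.05)
while z>.036:
    f=np.array(r.current_contact_force())-f0
    if f[2]>4: break
    z-=.001; r.move_linear(cw(.03,.135,z),vel=.02)
print(z,f,r.current_opening())
r.set_gripper(.5); r.move_linear(cw(.03,.135,.25),vel=.2)
r.set_gripper(1)
im=snap("wrist","w8"); 
# view the stack
r.move_to(cw(0,0,.24),down(C[2]+np.pi))
im=snap("wrist"); c=cloud(im); z=c[...,2]
a=c[...,:2]-C[:2]
m=(z>.0175)&(z<.06)&(np.hypot(a[...,0],a[...,1])<.068)
print(m.sum())
m=biggest(m); P=tray_pts(.006,.012); p,e=fit(im,m,P,[C]); print(p,e,p-C)
cv2.imwrite("pics/m9.png",m.astype(np.uint8)*255)
overlay(im,P,p,"w9"); print(r.current_t())
E
```

```text
0.039999999999999994 [-2.5278 -0.6994  7.1155] 0.15254272248395187
6083
[ 0.5262  0.0482 -0.247 ] 0.018306195735931396 [-0.0009  0.001  -0.0209]
26.675
```

View pics/w8.png

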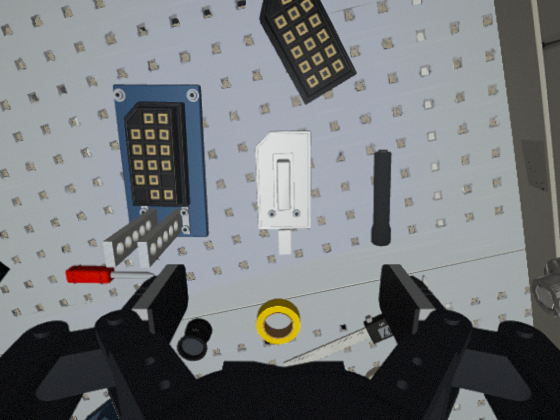

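View pics/w9.png

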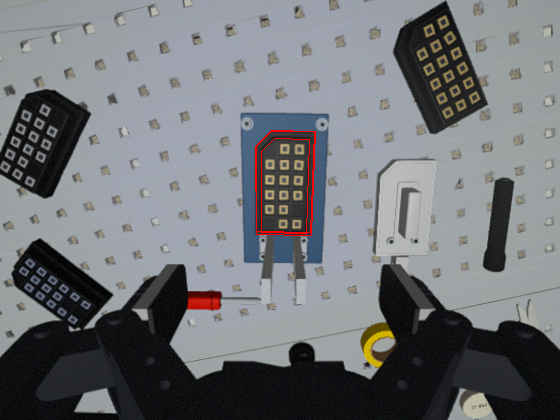

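```bash
python3 - <<'E'
from h import *
im=snap("wrist"); c=cloud(im); px=im["pixels"].astype(int)
a=c[...,:2]-C[:2]; 
hsv=cv2.cvtColor(im["pixels"],cv2.COLOR_RGB2HSV)
m=(hsv[...,1]>100)&(hsv[...,0]>95)&(hsv[...,0]<125)&(np.hypot(a[...,0],a[...,1])<.125)&(abs(c[...,2]-.01)<.006)
m=biggest(m); print(m.sum())
ys,xs=np.nonzero(m); h=cv2.convexHull(np.c_[xs,ys].astype(np.int32)); M=np.zeros(m.shape,np.uint8); cv2.fillConvexPoly(M,h,1)
P=np.array([[x,y,.01] for x,y in((-.073,-.046),(.097,-.046),(.097,.046),(-.073,.046))])
p,e=fit(im,M>0,P,[C]); print("plate",p,e)
b=im["pixels"][:,:,::-1].copy(); cv2.polylines(b,[np.round(proj(im,place(P,p))).astype(np.int32)],True,(0,0,255),1); cv2.imwrite("pics/w10.png",b[80:330,180:400])
z=c[...,2]; m=(z>.0175)&(z<.06)&(np.hypot(a[...,0],a[...,1])<.068)
m=biggest(m); b=im["pixels"].copy(); b[m]=b[m]//2+[120,0,0]; cv2.imwrite("pics/m10.png",cv2.resize(b[80:330,180:400,::-1],None,fx=2,fy=2))
ca,sa=np.cos(p[2]),np.sin(p[2]); d=c[...,:2]-p[:2]; X=d@[ca,sa]; Y=d@[-sa,ca]
pt=(c[...,2]>.108)&(c[...,2]<.118)&(abs(X-.074)<.03)&(abs(Y)<.03)
for k in(pt&(Y>0),pt&(Y<0)): print("post",k.sum(),X[k].min(),X[k].max(),Y[k].min(),Y[k].max(),np.median(c[...,2][k]))
E
```

```text
4517
plate [ 0.5274  0.0472 -0.2322] 0.03140288591384888
post 261 0.06036953660159768 0.08518911112655916 0.011020063875836835 0.019180421036051967 0.11300498634305153
post 255 0.0603108781262875 0.08562850960924417 -0.01852238638834715 -0.011359294210779311 0.11302113180088169
```

View pics/w10.png

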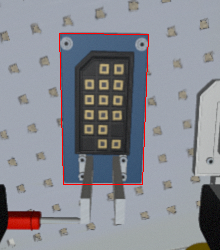

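View pics/m10.png

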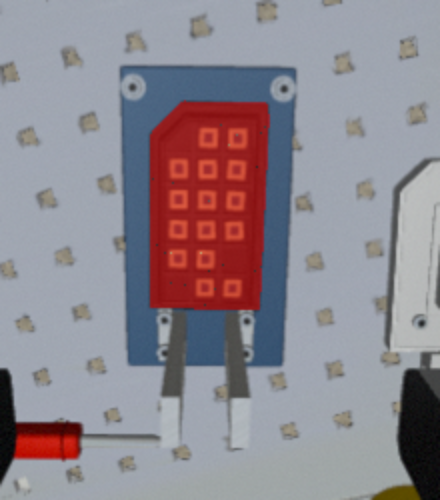

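```bash
sed -i 's/^C=np.array.*/C=np.array([.5272,.0473,-.2305])/' h.py
cat >> h.py <<'E'
def topfits():
    im=snap("top"); c=cloud(im); z=c[...,2]; px=im["pixels"].astype(int)
    m=(z>.005)&(z<.04)&(c[...,0]>.28)&(c[...,0]<.72)&(abs(c[...,1])<.5)&(px.max(2)<255)
    n,l,s,ce=cv2.connectedComponentsWithStats(cv2.morphologyEx(m.astype(np.uint8),cv2.MORPH_OPEN,np.ones((7,7))))
    out=[]
    for i in range(1,n):
        k=l==i; xy=c[k][:,:2]; ctr=np.median(xy,0); area=s[i,4]
        if area<500 or np.hypot(*(ctr-C[:2]))<.1: continue
        if np.median(px[k].mean(1))>110: continue
        (cx,cy),(w,h),_=cv2.minAreaRect(xy.astype(np.float32)); 
        box=cv2.boxPoints(((cx,cy),(w,h),_)); e0,e1=box[1]-box[0],box[2]-box[1]
        e=e0 if np.hypot(*e0)>np.hypot(*e1) else e1; y=np.arctan2(e[1],e[0])
        p,err=fit(im,k,tray_pts(.005),[[cx,cy,y],[cx,cy,y+np.pi]])
        p[2]=(p[2]+np.pi)%(2*np.pi)-np.pi
        out.append((p,err,area,(w,h)))
    return im,out
def wristfit(p0,tag=None):
    im=snap("wrist"); c=cloud(im); z=c[...,2]
    m=(z>.005)&(z<.04)&(np.hypot(c[...,0]-p0[0],c[...,1]-p0[1])<.1)
    m=biggest(m,[p0[0],p0[1],.014],im)
    P=tray_pts(.005); p,e=fit(im,m,P,[p0,[p0[0],p0[1],p0[2]+np.pi]])
    if tag: overlay(im,P,p,tag)
    return p,e
E
python3 - <<'E'
from h import *
im,o=topfits()
for x in o: print(x)
r.set_gripper(.72); 
r.move_to(cw(-.13,-.02,.06),down(C[2]+np.pi)); r.move_linear(cw(-.13,-.02,.034),vel=.1)
f0=np.array(r.current_contact_force()); z=.034
while z>.005:
    z-=.001; r.move_linear(cw(-.13,-.02,z),vel=.03); f=np.array(r.current_contact_force())-f0
    if f[2]>3: break
print("contact z",z,f,r.current_opening())
r.move_linear(cw(-.13,-.02,.12),vel=.2); print(r.current_t())
E
```

```text
(array([ 0.5885, -0.247 ,  0.5784]), np.float64(0.1046099066734314), np.int32(954), (0.1107797846198082, 0.06177276745438576))
(array([ 0.4341, -0.3586, -0.369 ]), np.float64(0.13005691766738892), np.int32(1035), (0.060644324868917465, 0.110319122672081))
(array([ 0.4234, -0.1958, -0.8076]), np.float64(0.09866738319396973), np.int32(1039), (0.059765756130218506, 0.10981547832489014))
contact z 0.015999999999999986 [-2.2736 -0.0298 15.7185] 0.7214455713293316
33.6083
```

```bash
cat >> h.py <<'E'
def choose(p):
    best=None
    for k in (np.pi,0):
        # k: tool yaw minus tray yaw
        q=r.inverse_kinematics([p[0],p[1],.1],down(p[2]+k)); q2=r.inverse_kinematics(cw(0,0,.1),down(C[2]+k))
        if q is None or q2 is None: continue
        s=max(abs(q[5]),abs(q2[5])*1.0)
        if best is None or s<best[0]: best=(s,k)
    return best
def look(p,tag):
    s,k=choose(p); print("k",k,"q6max",s)
    r.set_gripper(1.0)
    r.move_to([p[0],p[1],.21],down(p[2]+k))
    p1,e=wristfit(p,tag); print("fit",p1,e,"t",r.current_t()); return p1,k
E
python3 - <<'E'
from h import *
p,k=look(np.array([.4234,-.1958,-.8076]),"t3a")
E
```

```text
k 3.141592653589793 q6max 1.3387789788121343
fit [ 0.4239 -0.1962 -0.812 ] 0.016056299209594727 t 35.075
```

View pics/t3a.png

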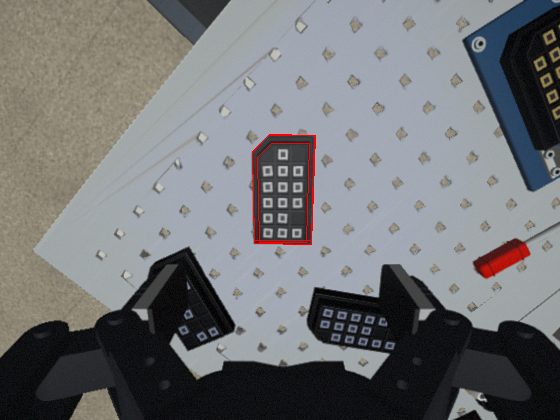

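```bash
cat >> h.py <<'E'
GZ=.020
def pick(p,k,off=0.0):
    q=down(p[2]+k)
    r.move_to([p[0],p[1],.07],q); r.move_linear([p[0],p[1],GZ],vel=.1)
    print("pre",r.current_contact_force())
    r.set_gripper(0,60); print("opening",r.current_opening(),r.current_contact_force())
    r.move_linear([p[0],p[1],.15],vel=.2); print("lift",r.current_opening(),r.current_contact_force())
def descend(k,n,dx=0,dy=0,maxf=12):
    """n = level 1.. ; returns final z err"""
    o=.012+.016*n
    r.move_linear(cw(dx,dy,GZ+o+.016),vel=.08)
    f0=np.array(r.current_contact_force()); z=GZ+o+.016
    while z>GZ+o-.002:
        z-=.002; r.move_linear(cw(dx,dy,z),vel=.03); f=np.array(r.current_contact_force())-f0
        if f[2]>maxf: break
    print("stop above nominal",z-GZ-o,f,r.current_opening()); return z-GZ-o
def carry(k,n):
    r.move_to(cw(0,0,max(.16,GZ+.012+.016*n+.035)),down(C[2]+k)); print("carried",r.current_opening(),r.current_t())
E
python3 - <<'E'
from h import *
p=np.array([.4239,-.1962,-.812]); pick(p,np.pi); carry(np.pi,1)
snap("wrist","t3b"); 
E
```

```text
pre [-0.7706 -0.1953  0.6751]
opening 0.6824239767848354 [-2.2645  2.2345 12.7837]
lift 0.6806589230709094 [ 0.2633 -0.1157 -1.4929]
carried 0.6838958923372616 38.5583
```

View pics/t3b.png

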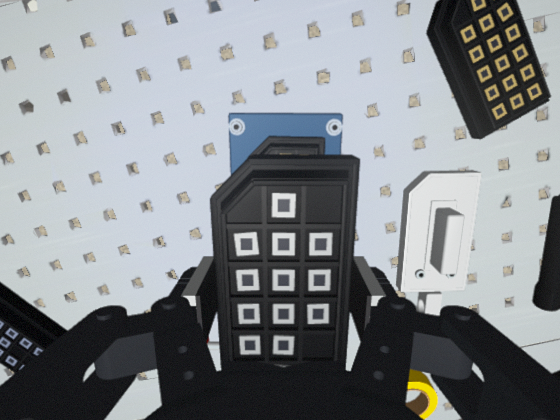

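```bash
python3 - <<'E'
from h import *
e=descend(np.pi,1); print(r.current_t())
snap("wrist","t3c")
E
```

```text
stop above nominal -1.3877787807814457e-17 [-5.0628 -0.7806 16.7015] 0.6886407729433072
41.9583
```

View pics/t3c.png

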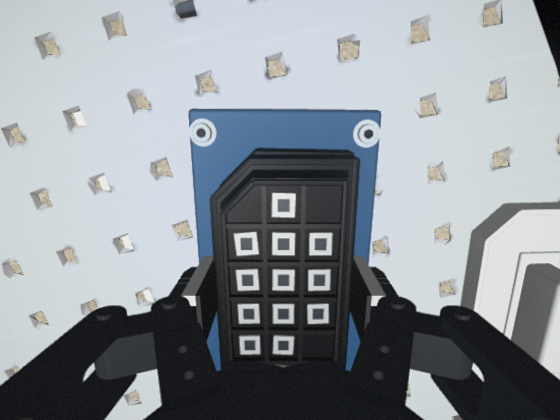

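```bash
cat >> h.py <<'E'
def stackfit(n,tag=None):
    z0=.012+.016*n
    im=snap("wrist"); c=cloud(im); z=c[...,2]; a=c[...,:2]-C[:2]
    ca,sa=np.cos(C[2]),np.sin(C[2]); X=a@[ca,sa]; Y=a@[-sa,ca]
    m=(z>z0+.003)&(z<z0+.04)&(abs(X)<.06)&(abs(Y)<.045)
    m=biggest(m); P=tray_pts(.003,z0); p,e=fit(im,m,P,[C])
    pl=(abs(X)<.045)&(abs(Y)<.02)
    A=np.c_[X[pl],Y[pl],np.ones(pl.sum())]; s=np.linalg.lstsq(A,z[pl],rcond=None)[0]
    print("stack",n,"dpose",p-C,e,"top z",np.median(z[pl]),"expect",z0+.026,"slope",s[:2])
    if tag: overlay(im,P,p,tag)
def release(n):
    r.set_gripper(.9); p=np.array(r.current_tool_pos()); p[2]=.21+.016*n+.012; r.move_linear(p,vel=.25); stackfit(n)
E
python3 - <<'E'
from h import *
release(1)
p,k=look(np.array([.4341,-.3586,-.369]),"t4a")
E
```

```text
stack 1 dpose [ 0.0002  0.0003 -0.0021] 0.014396190643310547 top z 0.29707318505523983 expect 0.054 slope [-2.7414 -0.0228]
k 0 q6max 1.802813674777659
fit [ 0.4343 -0.3606 -0.3672] 0.016752004623413086 t 45.7417
```

View pics/t4a.png

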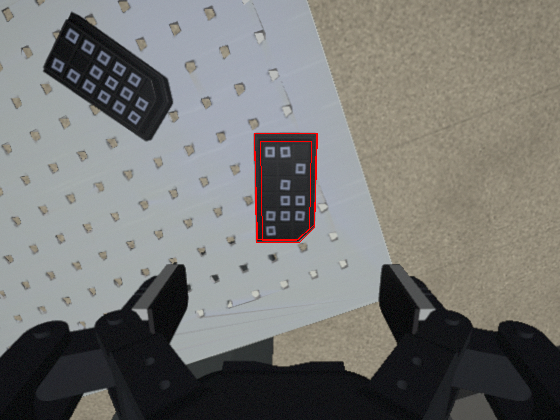

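```bash
sed -i 's/pl=(abs(X)<.045)&(abs(Y)<.02)/pl=(abs(X)<.045)\&(abs(Y)<.02)\&(abs(z-z0-.026)<.03)/' h.py
python3 - <<'E'
from h import *
p=np.array([.4343,-.3606,-.3672]); pick(p,0); carry(0,2)
snap("wrist","t4b"); e=descend(0,2)
if abs(e)<.0025: release(2)
print(r.current_t())
E
```

```text
pre [0.056  0.5698 0.2044]
opening 0.6829353891768278 [-2.4865  0.9258  8.975 ]
lift 0.6842807478704681 [-0.2049  0.4317 -1.1675]
carried 0.683233974669967 49.7333
stop above nominal -1.3877787807814457e-17 [-5.5089 -0.3227 15.9708] 0.6838513998009988
stack 2 dpose [-0.0003 -0.0003 -0.0005] 0.017757892608642578 top z 0.06795387629782457 expect 0.06999999999999999 slope [-0.0019 -0.0037]
54.2167
```

View pics/t4b.png

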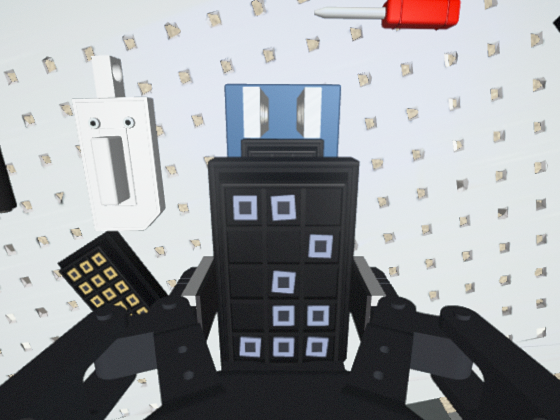

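```bash
python3 - <<'E'
from h import *
im,o=topfits()
for x in o: print(x)
p,k=look(np.array([.5885,-.247,.578]),"t2a")
E
```

```text
(array([ 0.5891, -0.2471,  0.5781]), np.float64(0.12747186422348022), np.int32(926), (0.10931150615215302, 0.061243362724781036))
k 0 q6max 1.802813674777659
fit [ 0.5903 -0.2477  0.5779] 0.014401018619537354 t 55.7417
```

View pics/t2a.png

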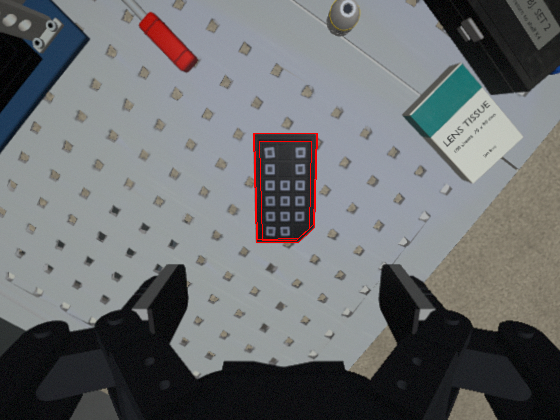

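```bash
python3 - <<'E'
from h import *
p=np.array([.5903,-.2477,.5779]); pick(p,0)
r.move_linear([p[0],p[1],.18],vel=.2); carry(0,3)
snap("wrist","t2b"); e=descend(0,3)
if abs(e)<.0025: release(3)
print(r.current_t())
E
```

```text
pre [-0.0902 -0.2721  0.8898]
opening 0.6830873435464462 [-0.4743  0.2651  5.8129]
lift 0.6805626054492866 [-0.2915  0.3266 -1.2631]
carried 0.6828228053843738 59.6417
stop above nominal -1.3877787807814457e-17 [-4.4026  0.9836 15.7787] 0.682008780006625
stack 3 dpose [-0.0003 -0.0003 -0.0013] 0.018966734409332275 top z 0.0840909497411616 expect 0.086 slope [-0.0019 -0.0025]
63.925
```

View pics/t2b.png

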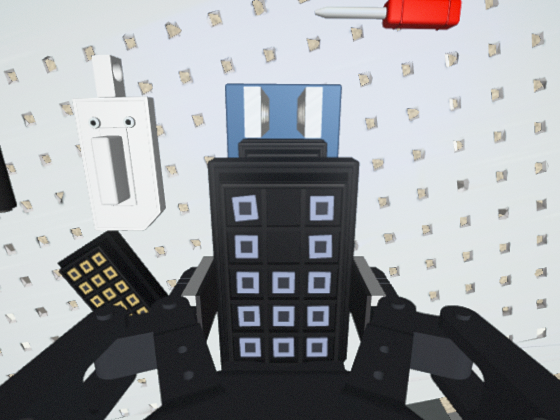

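```bash
python3 - <<'E'
from h import *
p,k=look(np.array([.449,.226,.3]),"t1a")
E
```

```text
k 3.141592653589793 q6max 1.497118171807226
fit [0.4769 0.2138 0.307 ] 0.06348395347595215 t 67.0083
```

View pics/t1a.png

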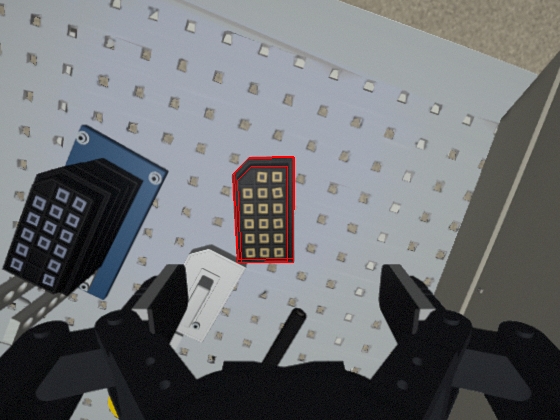

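```bash
python3 - <<'E'
from h import *
p0=np.array([.4769,.2138,.307])
im=snap("wrist"); c=cloud(im); z=c[...,2]; px=im["pixels"].astype(int)
m=(z>.005)&(z<.04)&(np.hypot(c[...,0]-p0[0],c[...,1]-p0[1])<.075)&(px.max(2)<110)
m=cv2.morphologyEx(m.astype(np.uint8),cv2.MORPH_OPEN,np.ones((3,3)))
m=biggest(m); ys,xs=np.nonzero(m); M=np.zeros(m.shape,np.uint8); cv2.fillConvexPoly(M,cv2.convexHull(np.c_[xs,ys].astype(np.int32)),1)
P=tray_pts(.005); p,e=fit(im,M>0,P,[p0]); print(p,e); overlay(im,P,p,"t1b")
a=cv2.imread("pics/t1b.png"); cv2.imwrite("pics/t1b.png",cv2.resize(a[130:300,150:330],None,fx=3,fy=3))
# cover deck near
k=(z>.005)&(px.min(2)>120)&(np.hypot(c[...,0]-.56,c[...,1]-.18)<.1)
ca,sa=np.cos(p[2]),np.sin(p[2]); d=c[k][:,:2]-p[:2]; X=d@[ca,sa]; Y=d@[-sa,ca]
s=(abs(Y)<.07); print("cover in tray frame: minX for |Y|<70:",np.percentile(X[s],1)); 
for lo in(-.07,-.06,-.05,-.04,-.03,-.02,0): 
    t=(Y>lo)&(Y<lo+.01); print(lo,X[t].min() if t.any() else None)
E
```

```text
[0.4775 0.2132 0.314 ] 0.18556171655654907
cover in tray frame: minX for |Y|<70: 0.03963082425578352
-0.07 0.038555370657797836
-0.06 0.03841675155446003
-0.05 0.042853879835097676
-0.04 -0.01639440043061066
-0.03 -0.013250678865060855
-0.02 -0.021213861281231212
0 None
```

View pics/t1b.png

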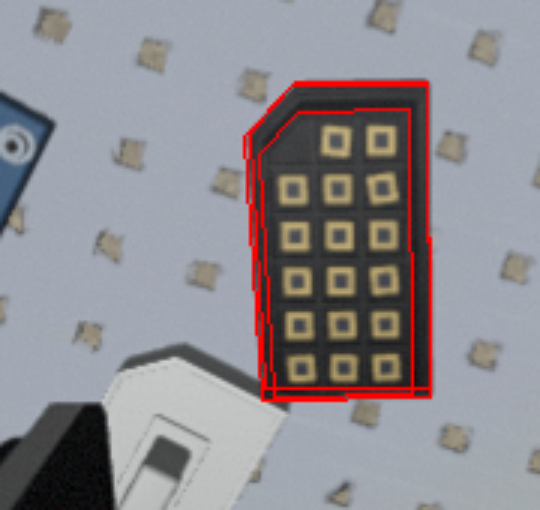

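```bash
python3 - <<'E'
from h import *
p=np.array([.4772,.2135,.31]); k=np.pi
r.move_to([p[0],p[1],.21],down(p[2]+k))
im=snap("wrist"); c=cloud(im); z=c[...,2]; px=im["pixels"].astype(int)
for it in range(2):
    ca,sa=np.cos(p[2]),np.sin(p[2]); d=c[...,:2]-p[:2]; X=d@[ca,sa]; Y=d@[-sa,ca]
    m=(z>.005)&(z<.04)&(abs(X)<.059)&(abs(Y)<.034)&~((X>.035)&(Y<-.02)&(px.min(2)>120))
    m=cv2.morphologyEx(m.astype(np.uint8),cv2.MORPH_OPEN,np.ones((5,5)))
    m=biggest(m); P=tray_pts(.005); p,e=fit(im,m,P,[p]); print(p,e)
overlay(im,P,p,"t1c")
E
```

```text
[0.4771 0.214  0.3151] 0.025108933448791504
[0.4771 0.214  0.3152] 0.025088906288146973
```

View pics/t1c.png

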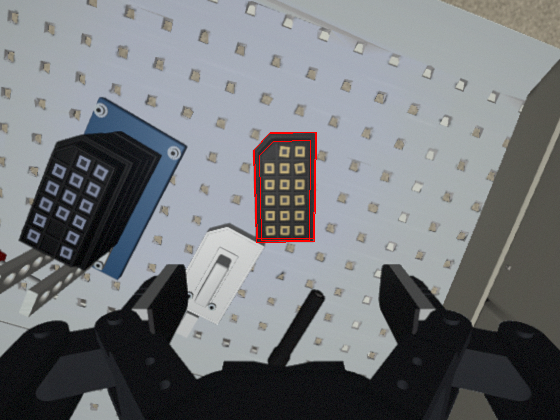

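```bash
python3 - <<'E'
from h import *
p=np.array([.4771,.214,.3152]); r.set_gripper(.86); pick(p,np.pi)
r.move_linear([p[0],p[1],.18],vel=.2); carry(np.pi,4)
snap("wrist","t1d"); e=descend(np.pi,4)
if abs(e)<.0025: release(4)
print(r.current_t())
E
```

```text
pre [ 0.1055 -0.1278  0.036 ]
opening 0.6837944125751308 [-3.3705 -1.0804  9.1664]
lift 0.686336148454878 [-0.4374  0.8315 -1.1342]
carried 0.6790881731703211 71.0417
stop above nominal -1.3877787807814457e-17 [-6.728   0.1138 17.7488] 0.6835678977135546
stack 4 dpose [-0.0005  0.0004 -0.0015] 0.02062094211578369 top z 0.10017675505139945 expect 0.102 slope [0.0012 0.0045]
75.125
```

View pics/t1d.png

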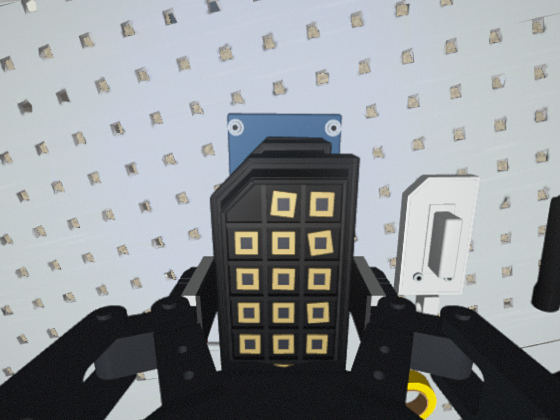

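```bash
python3 - <<'E'
from h import *
k=np.pi
g=cw(.03,.135,.21); r.move_to(g,down(C[2]+k))
im=snap("wrist"); c=cloud(im); z=c[...,2]; px=im["pixels"].astype(int)
p=np.array([g[0],g[1],C[2]])
m=(z>.007)&(z<.05)&(np.hypot(c[...,0]-p[0],c[...,1]-p[1])<.1)&(px.min(2)>90)
m=cv2.morphologyEx(m.astype(np.uint8),cv2.MORPH_CLOSE,np.ones((5,5)))
m=cv2.morphologyEx(m,cv2.MORPH_OPEN,np.ones((27,27)))
m=biggest(m); P=cover_pts(0.); p,e=fit(im,m,P,[p]); print(p,e,r.current_t())
overlay(im,P,p,"c1")
E
```

```text
[ 0.5882  0.1717 -0.2196] 0.01570969820022583 75.85
```

View pics/c1.png

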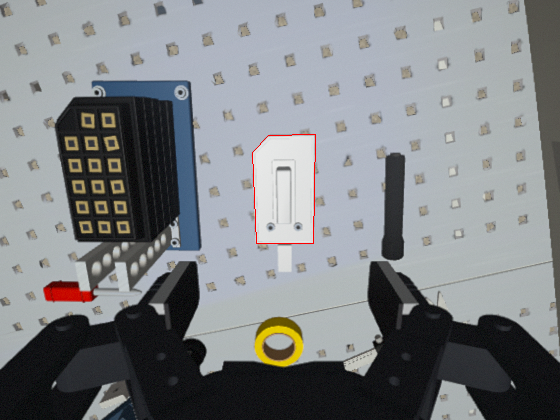

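```bash
python3 - <<'E'
from h import *
k=np.pi; p=np.array([.5882,.1717,-.2196]); q=down(p[2]+k)
r.set_gripper(.5); r.move_to([p[0],p[1],.1],q); r.move_linear([p[0],p[1],.041],vel=.1); print(r.current_contact_force())
r.set_gripper(0,60); print(r.current_opening(),r.current_contact_force())
r.move_linear([p[0],p[1],.2],vel=.2); print(r.current_opening(),r.current_contact_force())
r.move_to(cw(0,0,.2),down(C[2]+k)); r.move_linear(cw(0,0,.165),vel=.1)
snap("wrist","c2"); snap("top","c2t"); print(r.current_t())
E
```

```text
[ 0.1125 -0.9653 -0.9569]
0.14986946651206473 [-1.8863 -0.4122  6.1544]
0.1446197358084934 [ 0.0938 -0.5599 -2.2747]
80.05
```

View pics/c2.png

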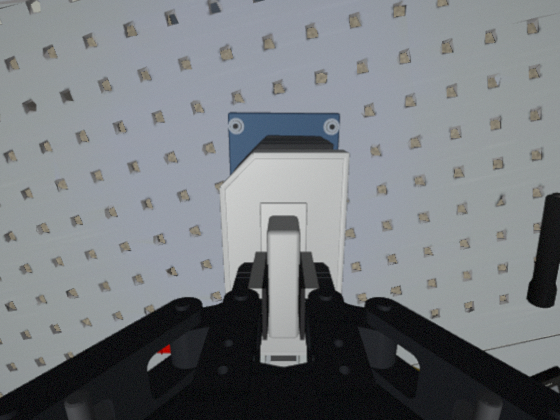

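View pics/c2t.png

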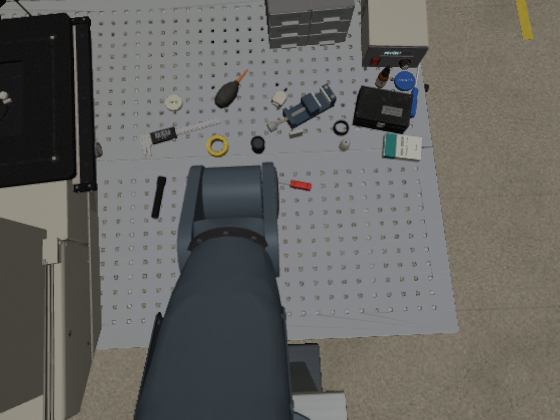

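```bash
python3 - <<'E'
from h import *
nom=.092+.041; z=nom+.022
r.move_linear(cw(0,0,z),vel=.06); f0=np.array(r.current_contact_force())
while z>nom-.003:
    z-=.002; r.move_linear(cw(0,0,z),vel=.03); f=np.array(r.current_contact_force())-f0
    if f[2]>8 or np.hypot(f[0],f[1])>8: break
print(z-nom,f,r.current_opening(),r.current_t())
snap("wrist","c3")
E
```

```text
-2.7755575615628914e-17 [-3.2969  0.7927 10.1654] 0.1491493147556691 83.1167
```

Down at the nominal height. Releasing and checking.

```bash
python3 - <<'E'
from h import *
r.set_gripper(.5); r.move_linear(cw(0,0,.30),vel=.25)
im=snap("wrist"); c=cloud(im); z=c[...,2]; px=im["pixels"].astype(int)
a=c[...,:2]-C[:2]; ca,sa=np.cos(C[2]),np.sin(C[2]); X=a@[ca,sa]; Y=a@[-sa,ca]
m=(z>.099)&(z<.14)&(np.hypot(X,Y)<.1)&(px.min(2)>90)
m=cv2.morphologyEx(m.astype(np.uint8),cv2.MORPH_CLOSE,np.ones((5,5)))
m=cv2.morphologyEx(m,cv2.MORPH_OPEN,np.ones((25,25)))
m=biggest(m); P=cover_pts(.092); p,e=fit(im,m,P,[C]); print(p-C,e)
d=m&(abs(Y)>.012)&(abs(X)<.05)&(abs(Y)<.026)&(z<.112)
s=np.linalg.lstsq(np.c_[X[d],Y[d],np.ones(d.sum())],z[d],rcond=None)[0]; print("deck z,slope",np.median(z[d]),s,"expect .106")
overlay(im,P,p,"c4")
# pin look
g=cw(.145,-.10,.2); r.move_to(g,down(C[2]+np.pi/2)); im=snap("wrist","p1"); c=cloud(im); z=c[...,2]; px=im["pixels"].astype(int)
a=c[...,:2]-C[:2]; X=a@[ca,sa]; Y=a@[-sa,ca]
red=(px[...,0]>110)&(px[...,1]<60)&(z>.003)&(z<.03)
print("n",red.sum()); 
(cx,cy),(w,h),an=cv2.minAreaRect(c[red][:,:2].astype(np.float32)); print("rect",cx,cy,w,h,an)
print("X",np.percentile(X[red],[1,50,99]),"Y",np.percentile(Y[red],[1,50,99]))
t=red&(abs(X-np.median(X[red]))<.006)
print("z vs Y",np.polyfit(Y[t],z[t],1),np.median(z[t]))
for lo in np.arange(-.15,-.02,.01):
    t=(Y>lo)&(Y<lo+.01)&(z>.004)&(z<.03)&(abs(X-.145)<.02)
    if t.sum()>5: print(round(lo,3),t.sum(),"X",np.median(X[t]),"zmax",np.percentile(z[t],90))
print(r.current_t())
E
```

```text
[-0.0002  0.0004  0.0003] 0.015222430229187012
deck z,slope 0.10583153742705262 [ 0.0052 -0.0011  0.1059] expect .106
n 759
rect 0.6460098028182983 -0.08583076298236847 0.052289728075265884 0.016083212569355965 76.50872802734375
X [0.138  0.1448 0.1535] Y [-0.1283 -0.1052 -0.0766]
z vs Y [-0.0033  0.0177] 0.018021266859808704
-0.13 148 X 0.1462244175250585 zmax 0.01884844846604194
-0.12 183 X 0.14573122751001696 zmax 0.01886317317486934
-0.11 183 X 0.14665372862749143 zmax 0.018928812482437184
-0.1 189 X 0.14663535083589405 zmax 0.018980646974191728
-0.09 207 X 0.14661779332956504 zmax 0.018784491924081714
-0.08 155 X 0.14661780807508298 zmax 0.01841963178848468
-0.07 92 X 0.14660197179203127 zmax 0.013227572600963244
-0.06 97 X 0.1465814753585292 zmax 0.013283297056014364
-0.05 98 X 0.14656437495083827 zmax 0.013259372965046996
-0.04 99 X 0.14654453906725468 zmax 0.013403592370980188
-0.03 36 X 0.14654103487416004 zmax 0.012231709780375077
85.725
```

View pics/c4.png

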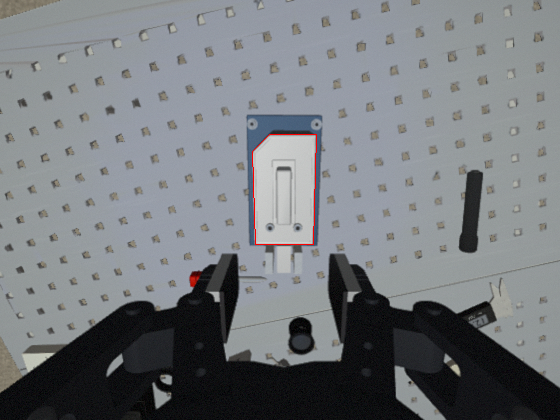

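View pics/p1.png

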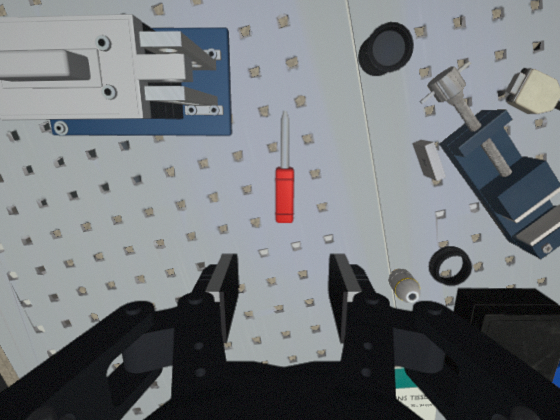

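```bash
python3 - <<'E'
from h import *
q=down(C[2]+np.pi/2); Yg=-.1054
r.move_to(cw(.1464,Yg,.08),q); r.move_linear(cw(.1464,Yg,.024),vel=.08); print(r.current_contact_force())
r.set_gripper(0,60); print(r.current_opening(),r.current_contact_force())
r.move_linear(cw(.1464,Yg,.116),vel=.15); print(r.current_opening())
r.move_linear(cw(.074,-.125,.116),vel=.15)
im=snap("wrist","p2"); c=cloud(im); z=c[...,2]; px=im["pixels"].astype(int)
a=c[...,:2]-C[:2]; ca,sa=np.cos(C[2]),np.sin(C[2]); X=a@[ca,sa]; Y=a@[-sa,ca]
for lo in np.arange(-.12,-.03,.008):
    t=(Y>lo)&(Y<lo+.008)&(z>.08)&(z<.12)&(abs(X-.074)<.009)
    if t.sum()>5: print(round(lo,3),t.sum(),"X",np.median(X[t]),(X[t].min()+X[t].max())/2,"zmax",np.percentile(z[t],95))
t=(z>.09)&(z<.106)&(abs(X-.074)<.006)&(Y<-.03)&(Y>-.1); print("tip Y",Y[t].max(), "expect",-.125+.082)
print(r.current_t())
E
```

```text
[0.0038 0.2556 0.0027]
0.19307792759132533 [-0.962  -0.0547  6.1807]
0.19164763626520526
-0.12 757 X 0.07348235413191433 0.07399275244730019 zmax 0.11537045915646342
-0.112 703 X 0.07435117409550997 0.07433077372767394 zmax 0.11004376078136877
-0.104 799 X 0.07435194776379939 0.07439151304263622 zmax 0.10981968457761851
-0.096 576 X 0.07478815748161109 0.07487637035660802 zmax 0.10776491454474611
-0.088 336 X 0.0743891069378204 0.07459519881487338 zmax 0.1047877369831256
-0.08 364 X 0.07439900768376093 0.07435980076914994 zmax 0.10472913683002989
-0.072 377 X 0.07441727855544665 0.07439091040842763 zmax 0.10474226322354686
-0.064 396 X 0.07443281934468166 0.07443607551470041 zmax 0.10470483418574177
-0.056 394 X 0.07444454615010551 0.07422006685030565 zmax 0.1046629597677121
-0.048 132 X 0.07445719421476013 0.0742509378250086 zmax 0.10308708488702893
tip Y -0.043439288472977365 expect -0.043
88.9333
```

View pics/p2.png

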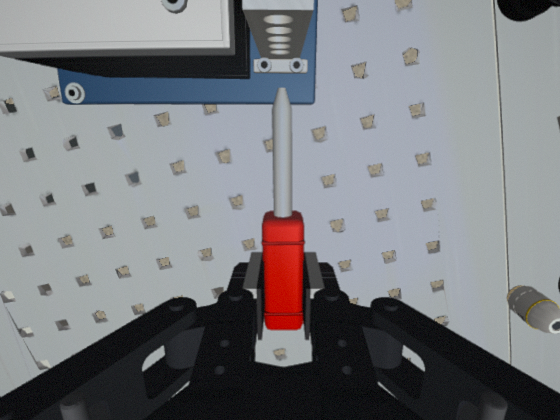

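```bash
python3 - <<'E'
from h import *
y=-.103; r.move_linear(cw(.0738,y,.116),vel=.08); f0=np.array(r.current_contact_force())
yv=cw(0,1,0)-cw(0,0,0); xv=cw(1,0,0)-cw(0,0,0)
while y<-.0465:
    y+=.002; r.move_linear(cw(.0738,y,.116),vel=.04); f=np.array(r.current_contact_force())-f0
    if abs(f@yv)>8 or abs(f@xv)>12 or abs(f[2])>15: break
print("Y",y,"shoulder",y+.030,"f x,y,z",f@xv,f@yv,f[2],r.current_opening(),r.current_t())
snap("wrist","p3")
E
```

```text
Y -0.046999999999999945 shoulder -0.016999999999999946 f x,y,z -0.3232713885746237 -13.492878664327584 0.8963914389447429 0.19443369130998564 96.3583
```

View pics/p3.png

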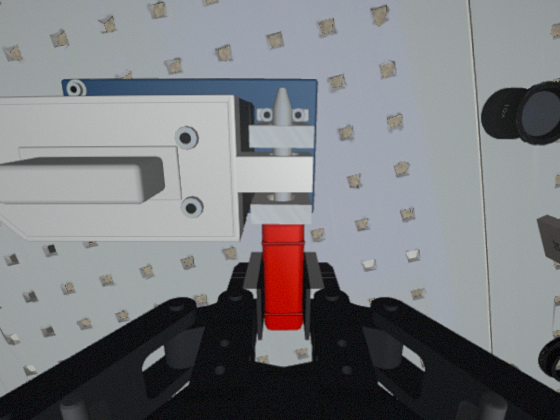

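```bash
python3 - <<'E'
from h import *
r.set_gripper(.5); p=np.array(r.current_tool_pos()); r.move_linear(p+[0,0,.10],vel=.12)
r.move_linear(cw(.06,-.06,.29),vel=.2); r.sleep(.3)
im=snap("wrist","p4"); c=cloud(im); z=c[...,2]; px=im["pixels"].astype(int)
a=c[...,:2]-C[:2]; ca,sa=np.cos(C[2]),np.sin(C[2]); X=a@[ca,sa]; Y=a@[-sa,ca]
red=(px[...,0]>110)&(px[...,1]<60)&(z>.08)&(z<.12)
print("handle X",np.percentile(X[red],[1,50,99]),"Y",np.percentile(Y[red],[1,99]),"z",np.percentile(z[red],[5,50,95]))
t=red&(abs(X-.074)<.005); print("slope",np.polyfit(Y[t],z[t],1))
t=(abs(X-.074)<.004)&(Y>.021)&(Y<.04)&(z>.08)&(z<.12); print("tip",t.sum(),Y[t].max() if t.any() else None,np.percentile(z[t],90) if t.any() else None)
d=(abs(Y)>.012)&(abs(X)<.05)&(abs(Y)<.026)&(z<.112)&(z>.08); print("deck",np.median(z[d]))
snap("top","p4t"); print(r.current_t())
E
```

```text
handle X [0.0654 0.0735 0.0818] Y [-0.0725 -0.0214] z [0.1023 0.1051 0.1076]
slope [0.097  0.1097]
tip 73 0.03051748635400476 0.10762988430148415
deck 0.10588433719706158
98.7
```

View pics/p4.png

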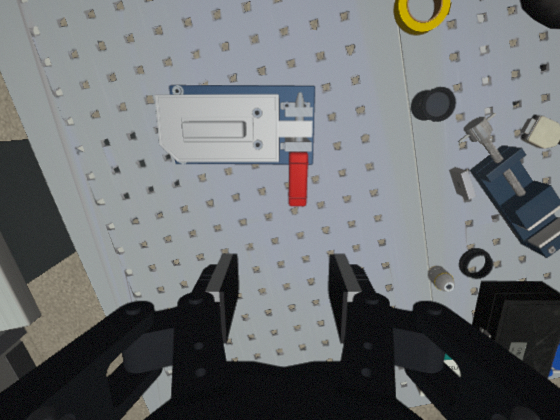

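View pics/p4t.png

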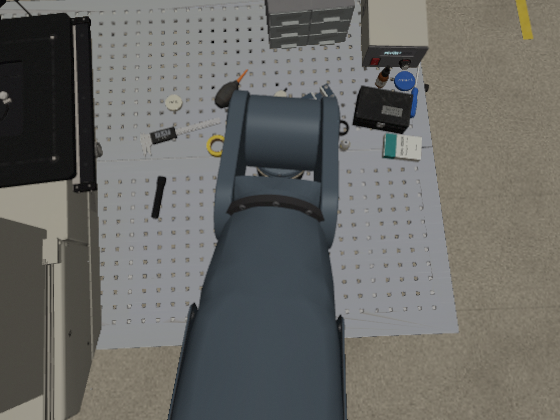

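```bash
python3 -c "
from h import *
r.hand_in(); print(r.current_t())"
```

```text
the job is handed in; nothing more can be done
the job is handed in; nothing more can be done
```

I finished the job and handed it in at about 99 s of the 210 s. It reports no verdict, so what follows rests on my own checks.

**What I did:** I pulled the pin, parked the cover beside the carrier and stacked all four bench trays on tray_0. I then put the cover back and pushed the pin through the top hole (101 mm) until its handle met the post, at 13 N. One tray had been knocked about 3 cm before I reached it, so I measured it again before picking it up. The grip did not slacken noticeably at any point.

**Last checks:**
- **Stack:** each tray settled at its expected height and measured within 0.6 mm of the carrier's centre, with the cut corners matched.
- **Cover:** it measured 0.4 mm off centre, with its deck at 105.9 mm (106 expected), level to about 0.005 rad.
- **Pin:** the shoulder is at about y = -19 mm and the tip at about +31 mm. It sags about 5.5°, which puts the tip an estimated 3 mm above the hole's centre, inside the 8 mm limit.
- **Bystanders:** I didn't touch the tape, torch or loupe. I compared them with the start only by eye, and the loupe was hidden in the last top picture but looked untouched in the last wrist picture.

**Disagreements:**
- An early fit of tray_0 came out 0.9 mm and about 1° off the base plate. I took it as play on the plateau and placed everything by the base plate instead.
- The tray tops read about 2 mm low, probably because of the pockets around the dies. The stopping heights and the cover's deck height agreed with full seating.

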